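# Pack the model-maker's levelling wedges head to tail

### The job

Put the two long wooden levelling wedges away in the shallow plywood tray: lay them flat on its floor side by side, head to tail (the thick end of one beside the thin end of the other), with their sloping sides facing each other and their straight sides along the tray's long walls, so that together they fill the rectangle. Leave the short wedge where it is.

Things in the scene. Friction and masses are not known exactly. Their poses are not given: they have to be found in the camera images.
- wedge_a_mid (a point): (mm) A long beech wedge on its side, from above a right trapezium 120 long, head 60 wide, tail 24; body 26 high; grip tab on top 24 (along) x 18 (across), 34 tall. Point: on the tab axis, mid-length, 30 above the underside (4 above the body top, 17 below mid-tab). x to the head, z up. Straight side at y -21; sloping side at +y, from y +3 (tail) to +39 (head). 0.16 kg.
- wedge_b_mid (a point): (mm) The other, identical long beech wedge on its side, from above a right trapezium 120 long, head 60 wide, tail 24; body 26 high; grip tab on top 24 (along) x 18 (across), 34 tall. Point: on the tab axis, mid-length, 30 above the underside (4 above the body top, 17 below mid-tab). x to the head, z up. Straight side at y -21; sloping side at +y, from y +3 (tail) to +39 (head). 0.16 kg.
- tray_in (a point): Centre of the inner floor of a plywood tray fixed to the desk, inside 142 mm (x) by 110 mm (y), floor 8 mm thick, walls 8 mm thick and 12 mm high above the inner floor. z up. Of the packed wedges, the one with its head to the tray's +x lies on the -y side, the one with its head to -x on the +y side, points about 25 mm off the midline, with about 8 mm of play round each.
- short_wedge_mid (a point): Short beech wedge, not wanted: 70 mm long, head 42 mm, tail 22 mm wide, same height and grip tab. Point: on the tab axis, 30 mm above the underside. An unlisted rectangular sanding block with a similar grip lies about too.
Things that resemble listed ones, but are neither listed nor needed, are in the scene too. What is shaped like the part that bears wedge_b_mid but red is not meant. Of the things that look like the part that bears tray_in, the smaller one is meant.

How it is judged (in metres and radians):
At the end, for the whole second after the job is handed in: Both long wedges lie flat on the tray floor (points 22 to 36 mm above it, tilt under 0.1 rad) and at rest, along the tray within 0.22 rad, within 30 mm of its centre lengthwise and 50 mm across; head to tail, each at least 25 mm off on the sloping side (+y) of the other (z of wedge_a_mid in the frame of tray_in between 0.022 and 0.036 m and x of wedge_a_mid in the frame of tray_in between -0.03 and 0.03 m and y of wedge_a_mid in the frame of tray_in between -0.05 and 0.05 m and angle between each of wedge_a_mid, wedge_b_mid's own z axis and vertical below 0.1 rad and angle between the x axis of each of wedge_a_mid, wedge_b_mid and the x axis of tray_in, either way round below 0.22 rad and linear speed of each of wedge_a, wedge_b below 0.02 m/s and z of wedge_b_mid in the frame of tray_in between 0.022 and 0.036 m and x of wedge_b_mid in the frame of tray_in between -0.03 and 0.03 m and y of wedge_b_mid in the frame of tray_in between -0.05 and 0.05 m and y of wedge_b_mid in the frame of wedge_a_mid above 0.025 m and y of wedge_a_mid in the frame of wedge_b_mid above 0.025 m); the robot touches nothing.
It fails at once if the short wedge is moved more than 30 mm (distance of short_wedge_mid from where it was at the start of the episode above 0.03 m).
It also fails if it takes over 53 s, if anything falls off the work surface, if the arm or the gripper's body presses on something with over 40 N, if the wrist force passes 120 N, or if a joint passes its speed limit or range.

### The arm

A 6-joint arm with a two-finger parallel gripper is mounted at the origin on the work surface. World frame = base frame: x ahead of the robot, y to its left, z up, the work surface at z = 0. Lengths are in mm, angles in rad, forces in N, time in s.
With the tool pointing down it reaches from about 350 to 875 mm from the base axis. Payload 4.2 kg.
Tool frame: the origin (TCP) lies on the mounting face of the last link; the fingertips stand 173 mm ahead of it and the grasp point (between the pads) lies 155 mm ahead of it; z points along the fingers, y is the line along which they close (so a half turn about z gives the same grasp; the last joint's range is limited). The gripper opens to 85 mm and grips with 20 to 120 N. Pads are 22 mm wide; open, the fingers measure 114 mm over their backs; the gripper's body (76 mm by 85 mm) begins 54 mm behind the grasp point. The pads swing forward as they close: fully open they stand 13 mm farther back than shut.
Start: joints at [1.515, 0.385, 0.008, 0, -1.194, -0.259], TCP at [193.484, 594.276, 404.712] pointing down, gripper open.
Joint ranges: [-3.14, 3.14], [-1.21, 2.06], [-1.07, 1.41], [-3.16, 2.05], [-2.99, -0.16], [-3.1, 3.1]. Speed limits (rad/s): [2.79, 2.79, 3.14, 3.14, 3.14, 3.14].

### API

Orientations are given as a unit quaternion [x, y, z, w].
In Python, from bench import arm gives the robot as it stands.
- The arm moves only by the tool carry_out, never from a script. Its argument "rows" is a list of rows, each a list of 7 numbers: the shift along the tool's x, y, z as a fraction of full scale, then the turn, a rotation vector about the tool's x, y, z as a fraction of full scale, then the opening, from -1 (shut) to 1 (fully open). A call has 1 to 12 rows; each row is the pose to reach, as a shift and turn from the pose commanded when the call began, along the tool's axes at that moment, turning the shorter way round; what a row does not reach only later rows make up. Full scale, the value 1, is 20 cm for a shift and pi rad for a turn. A row lasts 1/8 s, in which the tool goes at most 62.5 mm and 10.7 degrees, less where a joint would pass 70% of its speed; a pose out of reach is approached as far as the arm can. A call with a number of a shift or a turn outside -1 to 1 is refused whole. A call with a gripper value outside its range is refused whole. The fingers move at their own pace and stop on an object; the grip force is fixed at half the most. Time passes only in rows, so rows that repeat a pose let the fingers close. It gives the time, the measured TCP pose, the force, the opening and the grip force at its end, in the units of the state.
- arm.read_state(): the state, without advancing time (a new reading comes with each control period).
- arm.get_image(name): name is "scene" or "top" or "wrist"; returns (picture, depth): 400x640x3 uint8, red, green, blue; 400x640 float32, mm along the optical axis (not along the pixel's ray), 0 where there is no reading.
- arm.calibration(name): a dict with "mtx" (3x3 intrinsics, pixels), "k1" (the pictures are not rectified: a ray, as slopes to the right and down, at radius r is drawn at 1 + k1 r^2 times it, then the intrinsics apply), "cam_to_world" (4x4, takes a point from camera to world coordinates). Camera axes: x right, y up, looking along -z (the intrinsics and any distortion apply to the point x, -y, -z); pixel columns grow to the right and rows downward; lengths in mm; the calibration is good to about 2 mm. A picture is of the moment at which its call begins: read the wrist's pose just before it. calibration takes no time and is no camera call; for the wrist camera it gives the pose at the moment of the call.
- arm.job_done(): hands the job in; it is judged then, once.
The state is a dict: "clock": time; "joints": joint angles; "joint_vel": joint speeds; "joint_efforts": joint torques, N m; "position": TCP position; "ee_rot": TCP orientation; "contact_force": force on the tool from outside, world axes, zero at the start; "wrist_torque": the same for the moment, N m; "gripper_width": finger opening in mm; "grasp_force": force on a finger pad.
Only numpy, scipy, OpenCV 4.12 (cv2) and the standard library are available. Lean on these libraries where they do the work, as an engineer would, in place of code of your own. Each camera call takes 0.05 s, during which the arm holds its last target. There are 200 camera calls.

## Working session

There is one attempt and no reset: what is moved stays moved. The work goes in short steps, Python scripts to look and compute and a tool call to move; the robot and the scene stay as the last step left them, time stands still between calls to the robot, and variables do not carry over. Pictures are saved under pics/ and viewed, at most 10 in all, crops included, and the job is handed in when it is done.

Besides the shell and the picture viewer there is one more tool, called after "Call:" as name(argument=value, ...) on one line, values as JSON. carry_out: Moves the arm, as the interface text tells. Its arguments: {"type":"object","properties":{"rows":{"type":"array"}},"required":["rows"]}

```bash
mkdir -p pics; cat > h.py <<'E'
import numpy as np, cv2
from bench import arm
def ray(c,uv):
    K=np.array(c["mtx"]);T=np.array(c["cam_to_world"])
    uv=np.atleast_2d(uv).astype(float)
    d=np.c_[(uv[:,0]-K[0,2])/K[0,0],(uv[:,1]-K[1,2])/K[1,1]]
    s=d.copy()
    for _ in range(20): s=d/(1+c["k1"]*(s**2).sum(1,keepdims=True))
    v=np.c_[s[:,0],-s[:,1],-np.ones(len(s))]
    return T[:3,3],v@T[:3,:3].T
def plane(c,uv,z):
    o,v=ray(c,uv); return o+v*((z-o[2])/v[:,2])[:,None]
def cloud(c,depth):
    h,w=depth.shape
    u,v=np.meshgrid(np.arange(w),np.arange(h))
    o,r=ray(c,np.c_[u.ravel(),v.ravel()])
    return (o+r*depth.reshape(-1,1)).reshape(h,w,3)
def save(n,im): cv2.imwrite("pics/"+n+".png",im[:,:,::-1])
E
python3 - <<'E'
from h import *
for n in ("top","scene"):
    c=arm.calibration(n);im,d=arm.get_image(n);save(n+"0",im);np.savez(""+n+"0.npz",im=im,d=d)
    print(n,c)
s=arm.read_state();print(s["position"],s["ee_rot"],s["clock"])
E
```

```text
top {'mtx': array([[448.85277   ,   0.        , 327.18337551],
       [  0.        , 448.85277   , 200.93675449],
       [  0.        ,   0.        ,   1.        ]]), 'k1': -0.10718729400779871, 'cam_to_world': array([[ 2.67186615e-02,  9.94280722e-01, -1.03401925e-01,
         3.00081069e+02],
       [-9.99638962e-01,  2.68689641e-02,  6.07148661e-05,
         3.52505542e+01],
       [ 2.83867024e-03,  1.03362971e-01,  9.94639652e-01,
         1.38485655e+03],
       [ 0.00000000e+00,  0.00000000e+00,  0.00000000e+00,
         1.00000000e+00]])}
scene {'mtx': array([[425.68901001,   0.        , 323.34640204],
       [  0.        , 425.68901001, 198.60944843],
       [  0.        ,   0.        ,   1.        ]]), 'k1': 0.007762571585672429, 'cam_to_world': array([[ 6.91823190e-01, -6.32366423e-01,  3.48559006e-01,
         8.09504329e+02],
       [ 7.22047835e-01,  6.09375745e-01, -3.27579190e-01,
        -3.38947272e+02],
       [-5.25332286e-03,  4.78303156e-01,  8.78179078e-01,
         1.01314059e+03],
       [ 0.00000000e+00,  0.00000000e+00,  0.00000000e+00,
         1.00000000e+00]])}
[193.44505507 594.12573565 403.72886225] [ 9.87624184e-01 -1.56835903e-01 -1.06326888e-04  9.79272126e-04] 0.1
```

View pics/top0.png

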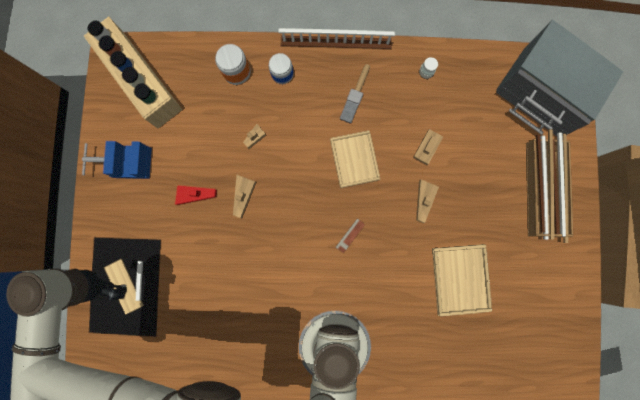

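View pics/scene0.png

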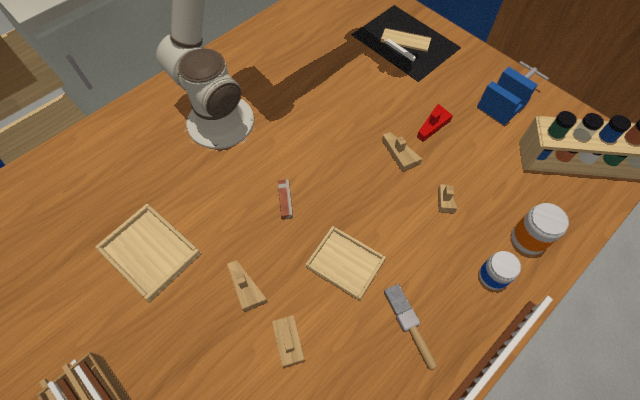

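Candidates in the top view:
- **Long wedges:** (243,197) and (427,201).
- **Not wanted:** red wedge (195,194), short wedge (254,137) and rectangular sanding block (428,147).
- **Trays:** small one (355,159), which is the one meant, and a larger one (462,280).

Next I measure them and check in a close crop.

```bash
python3 - <<'E'
from h import *
f=np.load("top0.npz");im,d=f["im"],f["d"];c=arm.calibration("top")
P=cloud(c,d)
print("desk z",np.median(P[220:240,200:300,2]))
for n,(u,v) in dict(A=(243,197),B=(427,201),short=(254,137),block=(428,147)).items():
    w=np.zeros(d.shape,bool);w[v-32:v+32,u-24:u+24]=1
    Q=P[w&(P[...,2]>15)&(P[...,2]<40)];T=P[w&(P[...,2]>48)]
    r=cv2.minAreaRect(Q[:,:2].astype(np.float32))
    print(n,len(Q),np.median(Q[:,2]),r,"tab",len(T),T.mean(0) if len(T) else 0, np.round(cv2.minAreaRect(T[:,:2].astype(np.float32)),1) if 0 else '')
    # trapezoid: hull approx
    h=cv2.convexHull(Q[:,:2].astype(np.float32));print(np.round(cv2.approxPolyDP(h,8,True)[:,0]).tolist())
for n,(u,v,k) in dict(small=(355,159,36),big=(462,280,45)).items():
    w=np.zeros(d.shape,bool);w[v-k:v+k,u-k:u+k]=1
    Q=P[w&(P[...,2]>4)&(P[...,2]<30)]
    print(n,len(Q),np.percentile(Q[:,2],[5,50,95]),cv2.minAreaRect(Q[:,:2].astype(np.float32)))
cr=cv2.resize(im[115:235,220:460],None,fx=3.3,fy=3.3,interpolation=cv2.INTER_CUBIC);save("crop1",cr)
E
```

```text
desk z 0.738965340183654
A 493 26.35935601619417 ((449.1480712890625, 306.58489990234375), (59.25912094116211, 117.91986846923828), 72.22716522216797) tab 69 [424.28831525 257.03002105 270.99096223] 
[[514.0, 317.0], [394.0, 321.0], [385.0, 300.0], [496.0, 261.0]]
B 484 26.039142110435705 ((450.09320068359375, -255.98562622070312), (60.560707092285156, 118.3477783203125), 68.2579574584961) tab 66 [ 429.97023564 -227.14941842  219.55286168] 
[[514.0, -249.0], [399.0, -240.0], [385.0, -261.0], [491.0, -305.0]]
short 200 26.35303652566688 ((638.1992797851562, 273.0313720703125), (42.479801177978516, 71.81848907470703), 44.40493392944336) tab 65 [599.05433122 245.63124663 202.1180291 ] 
[[677.0, 260.0], [628.0, 296.0], [602.0, 288.0], [647.0, 235.0]]
block 427 25.882520420249648 ((620.6429443359375, -274.7288513183594), (51.11973190307617, 102.89899444580078), 61.976375579833984) tab 110 [ 597.13878526 -251.73770924  152.55181079] 
[[675.0, -276.0], [587.0, -228.0], [565.0, -271.0], [654.0, -320.0]]
small 2192 [ 4.45960445  8.98050707 21.5840555 ] ((580.368408203125, -47.390480041503906), (226.09571838378906, 223.45838928222656), 1.595376968383789)
big 3890 [ 4.86103829 10.80034512 26.85833102] ((211.6409912109375, -386.15081787109375), (274.2156677246094, 280.28375244140625), 1.1100480556488037)
```

View pics/crop1.png

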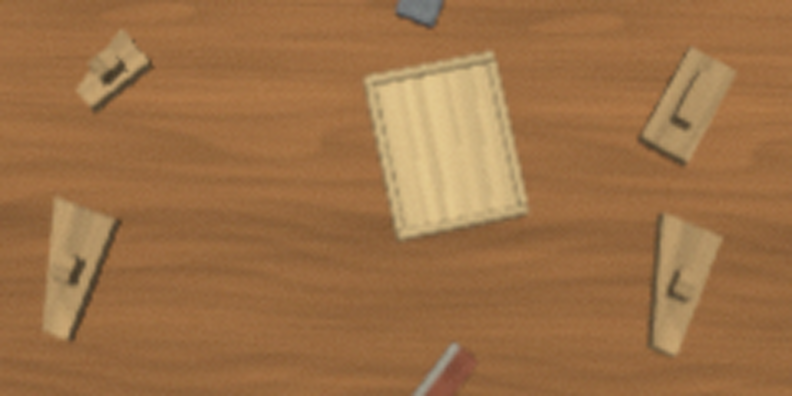

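The crop confirms the choice: two long trapeziums with heads upward (+x), at crop (80,270) and (683,285). The small tray is at crop (446,146), with its long axis tilted about 12°. Now I refine the numbers.

```bash
python3 - <<'E'
from h import *
f=np.load("top0.npz");im,d=f["im"],f["d"];c=arm.calibration("top")
P=cloud(c,cv2.medianBlur(d,3))
for n,(u,v) in dict(A=(243,197),B=(427,201),short=(254,137)).items():
    w=np.zeros(d.shape,bool);w[v-32:v+32,u-24:u+24]=1
    T=P[w&(P[...,2]>50)&(P[...,2]<70)]
    print(n,len(T),np.median(T,0).round(1),cv2.minAreaRect(T[:,:2].astype(np.float32)))
hsv=cv2.cvtColor(im,cv2.COLOR_RGB2HSV)
w=np.zeros(d.shape,np.uint8);w[120:200,320:390]=1
print(hsv[159,355],hsv[110,300],hsv[180,310])
m=((hsv[...,2]>150)&(w>0)).astype(np.uint8)
m=cv2.morphologyEx(m,cv2.MORPH_CLOSE,np.ones((5,5)))
k=max(cv2.findContours(m,0,1)[0],key=cv2.contourArea)[:,0]
for z in (20,8): 
    X=plane(c,k,z)[:,:2].astype(np.float32);r=cv2.minAreaRect(X);print(z,r,cv2.boxPoints(r).round().tolist())
E
```

```text
A 54 [448.4 298.9  59.4] ((448.65460205078125, 300.23016357421875), (19.359296798706055, 23.40215492248535), 70.6578140258789)
B 56 [ 448.8 -262.8   58.8] ((448.7392883300781, -264.5820007324219), (18.42998504638672, 25.413969039916992), 68.28607940673828)
short 52 [635.2 271.4  59.8] ((636.6361694335938, 272.25665283203125), (19.74361801147461, 23.313915252685547), 37.091827392578125)
[ 20  93 222] [ 14 144 152] [ 13 150 148]
20 ((594.7467041015625, -46.65015411376953), (208.74334716796875, 216.23330688476562), 1.6487294435501099) [[487.0, 58.0], [494.0, -158.0], [702.0, -152.0], [696.0, 64.0]]
8 ((597.33740234375, -47.370208740234375), (210.57872009277344, 218.13449096679688), 1.6487284898757935) [[489.0, 59.0], [495.0, -159.0], [706.0, -153.0], [699.0, 65.0]]
```

```bash
python3 - <<'E'
from h import *
f=np.load("top0.npz");im,d=f["im"],f["d"];c=arm.calibration("top")
hsv=cv2.cvtColor(im,cv2.COLOR_RGB2HSV)
w=np.zeros(d.shape,np.uint8);w[122:196,322:388]=1
m=((hsv[...,1]<122)&(hsv[...,2]>120)&(w>0)).astype(np.uint8)
m=cv2.morphologyEx(m,cv2.MORPH_CLOSE,np.ones((5,5)));m=cv2.morphologyEx(m,cv2.MORPH_OPEN,np.ones((5,5)))
k=max(cv2.findContours(m,0,1)[0],key=cv2.contourArea)[:,0]
X=plane(c,k,20)[:,:2].astype(np.float32);print(cv2.minAreaRect(X))
f=np.load("scene0.npz");im,d=f["im"],f["d"];c=arm.calibration("scene")
# scene view outer top corners (hand-read) as cross-check
print(plane(c,[(333,228),(386,262),(360,298),(307,265)],20).round(0).tolist())
E
```

```text
((576.5444946289062, -46.21204376220703), (160.84950256347656, 127.55238342285156), 13.134381294250488)
[[494.0, -10.0, 20.0], [650.0, 20.0, 20.0], [668.0, -91.0, 20.0], [521.0, -125.0, 20.0]]
```

Call:
carry_out(rows=[[0.835, 0.5, 0.1, 0, 0, 0, 0.2], [0.835, 0.5, 0.1, 0, 0, 0, 0.2], [0.835, 0.5, 0.1, 0, 0, 0, 0.2], [0.835, 0.5, 0.1, 0, 0, 0, 0.2], [0.835, 0.5, 0.1, 0, 0, 0, 0.2]])

```text
clock: 0.72
position: [321.7, 447.2, 384.6]
ee_rot: [0.988, -0.157, -0.0, -0.0]
contact_force: [-0.9, -0.3, -0.2]
gripper_width: 50.9
grasp_force: 0.0
```

Call:
carry_out(rows=[[0.833, 0.504, 0.1, 0, 0, 0, 0.2], [0.833, 0.504, 0.1, 0, 0, 0, 0.2], [0.833, 0.504, 0.1, 0, 0, 0, 0.2], [0.833, 0.504, 0.1, 0, 0, 0, 0.2], [0.833, 0.504, 0.1, 0, 0, 0, 0.2], [0.833, 0.504, 0.1, 0, 0, 0, 0.2]])

```text
clock: 1.48
position: [447.8, 301.6, 364.9]
ee_rot: [0.988, -0.156, 0.0, -0.0]
contact_force: [-0.3, 0.6, -0.1]
gripper_width: 51.2
grasp_force: 0.0
```

```bash
cat > look.py <<'E'
from h import *
import sys
def psi(q): return 2*np.arctan2(q[1],q[0])
def delta(s,x,y,z,p):   # fractions for a target
    a=psi(s["ee_rot"]);D=np.array([x,y,z])-s["position"]
    t=(p-a+np.pi)%(2*np.pi)-np.pi
    return [round(float(v),3) for v in ((np.cos(a)*D[0]+np.sin(a)*D[1])/200,(np.sin(a)*D[0]-np.cos(a)*D[1])/200,-D[2]/200,-t/np.pi)]
E
python3 - <<'E'
from look import *
s=arm.read_state();c=arm.calibration("wrist");im,d=arm.get_image("wrist");save("w1",im)
print(s["clock"],s["position"],s["ee_rot"],s["joints"],s["gripper_width"],psi(s["ee_rot"]))
P=cloud(c,cv2.medianBlur(d,5))
R=np.hypot(P[...,0]-448.5,P[...,1]-300)
for a,b,r in ((54,66,40),(20,32,85)):
    m=((P[...,2]>a)&(P[...,2]<b)&(R<r)).astype(np.uint8)
    m=cv2.morphologyEx(m,cv2.MORPH_OPEN,np.ones((3,3)))>0
    Q=P[m]
    print(len(Q),np.median(Q,0),cv2.minAreaRect(Q[:,:2].astype(np.float32)),cv2.approxPolyDP(cv2.convexHull(Q[:,:2].astype(np.float32)),6,True)[:,0].round().tolist())
E
```

```text
1.475 [447.84139909 301.62043432 364.87595348] [ 9.87819446e-01 -1.55604122e-01  1.22901782e-04 -2.91000412e-04] [ 8.93157108e-01  2.74129154e-01 -2.61334515e-01 -8.92737895e-05
 -1.03470556e+00  3.65206788e-01] 51.19913703208537 -0.3124780063017536
427 [447.96929302 299.96580835  60.11695769] ((447.0072021484375, 300.30706787109375), (18.034578323364258, 24.590805053710938), 70.1429443359375) [[460.0, 302.0], [441.0, 312.0], [434.0, 298.0], [454.0, 288.0]]
3597 [468.55754476 299.5145031   26.2197254 ] ((457.5350341796875, 330.2811279296875), (105.73454284667969, 120.53031921386719), 70.82380676269531) [[515.0, 314.0], [470.0, 382.0], [449.0, 385.0], [384.0, 303.0], [495.0, 262.0]]
```

View pics/w1.png

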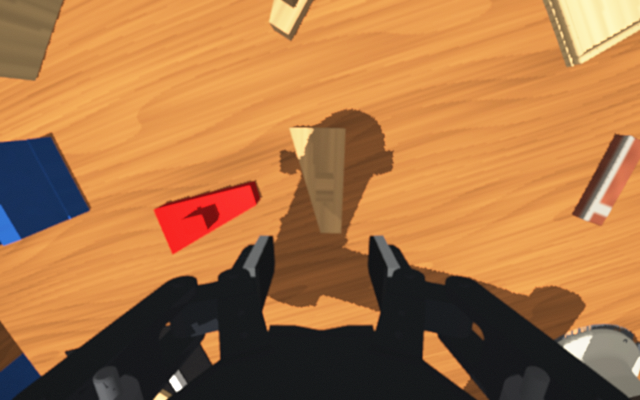

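The wrist view shows wedge A upright under the gripper at about (325,180), tab centre (447.3, 300.2), with the red wedge clear to the left at (207,215). I descend and grip.

```bash
python3 - <<'E'
from look import *
s=arm.read_state();print(delta(s,447.4,300.2,203,-0.345))
E
```

```text
[0.0, 0.007, 0.809, 0.01]
```

Call:
carry_out(rows=[[0, 0.007, 0.25, 0, 0, 0.01, 0.2], [0, 0.007, 0.5, 0, 0, 0.01, 0.2], [0, 0.007, 0.7, 0, 0, 0.01, 0.2], [0, 0.007, 0.805, 0, 0, 0.01, 0.2], [0, 0.007, 0.805, 0, 0, 0.01, 0.2], [0, 0.007, 0.805, 0, 0, 0.01, -1], [0, 0.007, 0.805, 0, 0, 0.01, -1], [0, 0.007, 0.805, 0, 0, 0.01, -1], [0, 0.007, 0.805, 0, 0, 0.01, -1], [0, 0.007, 0.805, 0, 0, 0.01, -1]])

```text
clock: 2.78
position: [448.3, 299.2, 205.0]
ee_rot: [0.985, -0.172, 0.001, -0.001]
contact_force: [-1.7, 1.0, 6.0]
gripper_width: 16.9
grasp_force: 60.1
```

Call:
carry_out(rows=[[0, 0, -0.2, 0, 0, 0, -1], [0, 0, -0.4, 0, 0, 0, -1], [0, 0, -0.5, 0, 0, 0, -1], [0, 0, -0.5, 0, 0, 0, -1]])

```text
clock: 3.28
position: [448.2, 298.7, 305.1]
ee_rot: [0.985, -0.172, 0.001, -0.002]
contact_force: [-0.9, -0.8, -1.5]
gripper_width: 16.9
grasp_force: 59.0
```

```bash
python3 - <<'E'
from look import *
s=arm.read_state();print(s["position"],psi(s["ee_rot"]),s["gripper_width"],s["grasp_force"],s["contact_force"])
# tray: centre (577,-46.5), yaw .225 ; A at tray y +25, head to -x
p=.225;t=np.array([577,-46.5])+25*np.array([-np.sin(p),np.cos(p)])
print(t,delta(s,t[0],t[1],303,p+np.pi))
E
```

```text
[448.2042387  298.68535055 305.11803777] -0.3464891628364718 16.900733666316025 59.01897847652435 [-0.9012387  -0.83720011 -1.47715053]
[571.42234095 -22.13014732] [1.124, 1.3, 0.011, 0.818]
```

Call:
carry_out(rows=[[0.1, 0.12, 0, 0, 0, 0.41, -1], [0.2, 0.24, 0, 0, 0, 0.41, -1], [0.3, 0.36, 0, 0, 0, 0.41, -1], [0.4, 0.48, 0, 0, 0, 0.41, -1], [0.5, 0.6, 0, 0, 0, 0.41, -1], [0.55, 0.65, 0, 0, 0, 0.41, -1], [0.55, 0.65, 0, 0, 0, 0.41, -1], [0.55, 0.65, 0, 0, 0, 0.41, -1], [0.55, 0.65, 0, 0, 0, 0.41, -1]])

```text
clock: 4.4
position: [507.2, 139.1, 302.8]
ee_rot: [-0.685, 0.728, 0.0, -0.001]
contact_force: [-1.0, 0.3, -2.3]
gripper_width: 16.8
grasp_force: 59.1
```

```bash
python3 - <<'E'
from look import *
s=arm.read_state();print(s["position"],psi(s["ee_rot"]),s["gripper_width"],s["grasp_force"],s["joints"])
p=.225;t=np.array([577,-46.5])+25*np.array([-np.sin(p),np.cos(p)])
print(t,delta(s,t[0],t[1],303,p+np.pi))
E
```

```text
[507.19037662 139.08765756 302.80002054] 4.651283402197682 16.823043220421464 59.05791521072388 [ 5.76338454e-01  3.18953732e-01 -3.75321493e-01 -2.37595036e-04
 -8.78262099e-01 -6.37292171e-01]
[571.42234095 -22.13014732] [0.785, -0.37, -0.001, 0.409]
```

Call:
carry_out(rows=[[0.2, -0.09, 0, 0, 0, 0.409, -1], [0.4, -0.18, 0, 0, 0, 0.409, -1], [0.6, -0.27, 0, 0, 0, 0.409, -1], [0.785, -0.37, 0, 0, 0, 0.409, -1], [0.785, -0.37, 0, 0, 0, 0.409, -1], [0.785, -0.37, 0, 0, 0, 0.409, -1], [0.785, -0.37, 0, 0, 0, 0.409, -1], [0.785, -0.37, 0, 0, 0, 0.409, -1], [0.785, -0.37, 0, 0, 0, 0.409, -1]])

```text
clock: 5.52
position: [571.3, -22.1, 303.5]
ee_rot: [-0.113, 0.994, -0.0, -0.0]
contact_force: [-1.1, 0.6, -0.8]
gripper_width: 17.1
grasp_force: 59.2
```

```bash
python3 - <<'E'
from look import *
s=arm.read_state();c=arm.calibration("wrist");im,d=arm.get_image("wrist");save("w2",im);np.savez("w2.npz",im=im,d=d)
print(s["clock"],s["position"],psi(s["ee_rot"]),s["gripper_width"],s["grasp_force"])
E
```

```text
5.525 [571.28856732 -22.06481236 303.49795773] 3.3673626206141627 17.0501243614625 59.18474614620209
```

View pics/w2.png

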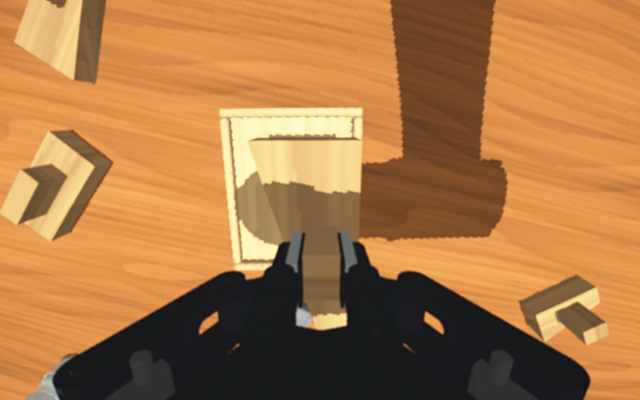

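Wedge A is held with its head up-image, above the tray. The tray's outer corners are at (220,109), (362,108) and (234,270). I use these to check the tray pose.

```bash
python3 - <<'E'
from look import *
s=arm.read_state();c=arm.calibration("wrist")
C=plane(c,[(220,109),(362,108),(234,270)],20)[:,:2]
M=np.array([(-79,-63),(-79,63),(79,-63)],float)
M0,C0=M-M.mean(0),C-C.mean(0)
p=np.arctan2((M0[:,0]*C0[:,1]-M0[:,1]*C0[:,0]).sum(),(M0*C0).sum())
R=np.array([[np.cos(p),-np.sin(p)],[np.sin(p),np.cos(p)]])
print(C.round(1).tolist(),np.linalg.norm(C[0]-C[1]),np.linalg.norm(C[0]-C[2]),p,C.mean(0)-R@M.mean(0))
# held wedge: body points
f=np.load("w2.npz");P=cloud(c,cv2.medianBlur(f["d"],5))
z=P[100:230,230:370,2];h,e=np.histogram(z[(z>60)&(z<200)],40);print(e[h.argmax()])
zt=e[h.argmax()]+2
Q=P[(abs(P[...,2]-zt)<6)&(np.hypot(P[...,0]-571,P[...,1]+22)<90)]
Q=Q[:,:2];L=(Q-s["position"][:2])@np.array([[np.cos(3.367),-np.sin(3.367)],[np.sin(3.367),np.cos(3.367)]])
for a in (20,30,40,50,56): q=L[abs(L[:,0]-a)<3,1];print(a,len(q),np.percentile(q,[1,99]).round(1))
print("max x",np.percentile(L[:,0],99.5))
E
```

```text
[[515.4, -123.6], [487.5, -3.9], [668.1, -89.7]] 122.93927458163306 156.40477333330585 0.2259761144283489 [577.94866755 -46.01924342]
124.82234263506095
20 880 [-21.5  26.4]
30 1037 [-21.6  29. ]
40 1114 [-21.4  32. ]
50 1289 [-21.1  34.9]
56 1127 [-21.4  36.6]
max x 57.865365349649586
```

Call:
carry_out(rows=[[0, 0, 0.15, 0, 0, 0, -1], [0, 0, 0.3, 0, 0, 0, -1], [0, 0, 0.4, 0, 0, 0, -1], [0, 0, 0.43, 0, 0, 0, -1], [0, 0, 0.45, 0, 0, 0, -1], [0, 0, 0.46, 0, 0, 0, -1], [0, 0, 0.46, 0, 0, 0, -1]])

```text
clock: 6.45
position: [571.5, -22.2, 213.1]
ee_rot: [-0.111, 0.994, 0.0, 0.001]
contact_force: [-2.4, 0.2, 3.0]
gripper_width: 17.5
grasp_force: 59.7
```

Call:
carry_out(rows=[[0, 0, 0.008, 0, 0, 0, -1], [0, 0, 0.008, 0, 0, 0, -1]])

```text
clock: 6.7
position: [571.5, -22.1, 213.0]
ee_rot: [-0.112, 0.994, -0.0, 0.001]
contact_force: [-5.4, 0.8, 13.1]
gripper_width: 16.8
grasp_force: 61.3
```

Call:
carry_out(rows=[[0, 0, 0, 0, 0, 0, 0], [0, 0, 0, 0, 0, 0, 0], [0, 0, 0, 0, 0, 0, 0], [0, 0, 0, 0, 0, 0, 0], [0, 0, -0.15, 0, 0, 0, 0], [0, 0, -0.35, 0, 0, 0, 0], [0, 0, -0.6, 0, 0, 0, 0], [0, 0, -0.8, 0, 0, 0, 0], [0, 0, -0.8, 0, 0, 0, 0]])

```text
clock: 7.82
position: [572.0, -22.2, 374.1]
ee_rot: [-0.111, 0.994, 0.0, 0.004]
contact_force: [-0.6, -0.5, -1.5]
gripper_width: 42.4
grasp_force: 0.0
```

```bash
python3 - <<'E'
from look import *
s=arm.read_state();c=arm.calibration("wrist");im,d=arm.get_image("wrist");save("w3",im)
print(s["clock"],s["position"],psi(s["ee_rot"]),s["gripper_width"])
P=cloud(c,cv2.medianBlur(d,5));p=.226;R=np.array([[np.cos(p),-np.sin(p)],[np.sin(p),np.cos(p)]])
L=(P[...,:2]-[578,-46])@R
for a,b in ((62,74),(29,40)):
    m=(P[...,2]>a)&(P[...,2]<b)&(abs(L[...,0])<75)&(abs(L[...,1])<60)
    m=cv2.morphologyEx(m.astype(np.uint8),cv2.MORPH_OPEN,np.ones((3,3)))>0
    Q=L[m];print(len(Q),np.median(P[m][:,2]),Q.mean(0),cv2.minAreaRect(Q.astype(np.float32)),Q.min(0),Q.max(0))
print(delta(s,448.8,-263.9,s["position"][2],-0.385))
E
```

```text
7.825 [572.02853494 -22.20326536 374.06259133] 3.364489047573352 42.44043173759076
425 68.23449218820747 [ 0.93709173 25.37287027] ((1.7740793228149414, 25.465118408203125), (24.005590438842773, 18.219497680664062), 0.36464953422546387) [-10.26726962  16.29041666] [13.77267743 34.51060221]
3490 34.29700978747994 [-11.9290526   23.53867198] ((1.6783256530761719, 18.172672271728516), (119.57738494873047, 57.236202239990234), 0.5921347737312317) [-58.36898238 -11.01700871] [61.26304243 46.56269701]
[0.868, -1.042, -0.0, -0.807]
```

View pics/w3.png

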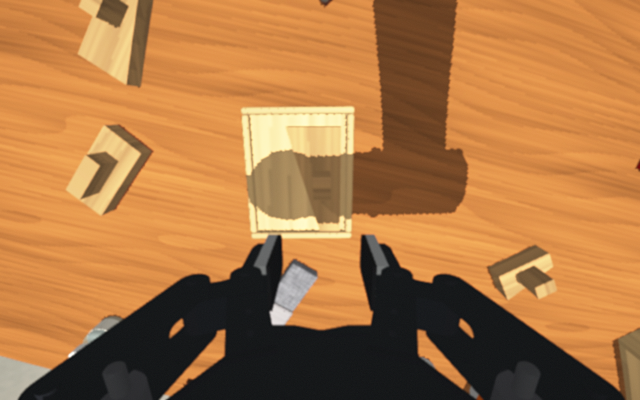

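A sits flat in the tray at tray frame (1.3, 25.4), angle under 1°. For B I use the half-turn-equivalent grasp.

Call:
carry_out(rows=[[0.434, -0.521, 0, 0, 0, 0, 0.2], [0.434, -0.521, 0, 0, 0, 0, 0.2], [0.434, -0.521, 0, 0, 0, 0, 0.2], [0.434, -0.521, 0, 0, 0, 0, 0.2]])

```text
clock: 8.38
position: [509.3, -143.6, 369.1]
ee_rot: [-0.11, 0.994, 0.0, -0.001]
contact_force: [0.1, 0.5, -0.1]
gripper_width: 51.2
grasp_force: 0.0
```

Call:
carry_out(rows=[[0.434, -0.521, 0, 0, 0, 0.194, 0.2], [0.434, -0.521, 0, 0, 0, 0.194, 0.2], [0.434, -0.521, 0, 0, 0, 0.194, 0.2], [0.434, -0.521, 0, 0, 0, 0.194, 0.2], [0.434, -0.521, 0, 0, 0, 0.194, 0.2], [0.434, -0.521, 0, 0, 0, 0.194, 0.2]])

```text
clock: 9.12
position: [448.7, -263.1, 369.7]
ee_rot: [0.191, 0.982, 0.0, -0.0]
contact_force: [0.0, -0.7, 0.2]
gripper_width: 51.6
grasp_force: 0.0
```

```bash
python3 - <<'E'
from look import *
s=arm.read_state();c=arm.calibration("wrist");im,d=arm.get_image("wrist");save("w4",im)
print(s["clock"],s["position"],psi(s["ee_rot"]),s["joints"],s["gripper_width"])
P=cloud(c,cv2.medianBlur(d,5));R=np.hypot(P[...,0]-449,P[...,1]+264)
for a,b,r in ((54,66,30),(20,32,72)):
    m=((P[...,2]>a)&(P[...,2]<b)&(R<r)).astype(np.uint8)
    Q=P[cv2.morphologyEx(m,cv2.MORPH_OPEN,np.ones((3,3)))>0]
    print(len(Q),np.median(Q[:,2]),cv2.minAreaRect(Q[:,:2].astype(np.float32)),cv2.approxPolyDP(cv2.convexHull(Q[:,:2].astype(np.float32)),6,True)[:,0].round().tolist())
E
```

```text
9.125 [ 448.681914   -263.09814495  369.74304232] 2.75670582154198 [-2.18079018e-01  2.36872500e-01 -2.99843005e-01 -7.24269437e-05
 -1.03464485e+00 -1.73756712e+00] 51.576838970036896
405 60.19786934384507 ((447.3946533203125, -266.0309143066406), (17.366716384887695, 24.19985008239746), 68.03146362304688) [[461.0, -264.0], [441.0, -254.0], [434.0, -268.0], [454.0, -277.0]]
3271 26.342644476316536 ((450.6189270019531, -258.0935974121094), (58.710296630859375, 120.32598114013672), 69.36666107177734) [[517.0, -253.0], [397.0, -242.0], [385.0, -262.0], [494.0, -306.0]]
```

Call:
carry_out(rows=[[0, -0.013, 0.25, 0, 0, 0, 0.2], [0, -0.013, 0.5, 0, 0, 0, 0.2], [0, -0.013, 0.72, 0, 0, 0, 0.2], [0, -0.013, 0.823, 0, 0, 0, 0.2], [0, -0.013, 0.823, 0, 0, 0, 0.2], [0, -0.013, 0.823, 0, 0, 0, -1], [0, -0.013, 0.823, 0, 0, 0, -1], [0, -0.013, 0.823, 0, 0, 0, -1], [0, -0.013, 0.823, 0, 0, 0, -1], [0, -0.013, 0.823, 0, 0, 0, -1]])

```text
clock: 10.42
position: [447.7, -266.4, 207.0]
ee_rot: [0.192, 0.981, -0.0, 0.002]
contact_force: [-0.2, 1.5, 5.9]
gripper_width: 16.7
grasp_force: 59.5
```

Call:
carry_out(rows=[[0, 0, -0.2, 0, 0, 0, -1], [0, 0, -0.4, 0, 0, 0, -1], [0, 0, -0.6, 0, 0, 0, -1], [0, 0, -0.6, 0, 0, 0, -1]])

```text
clock: 10.92
position: [447.4, -266.4, 328.7]
ee_rot: [0.192, 0.981, -0.0, 0.004]
contact_force: [0.0, 1.1, -1.3]
gripper_width: 16.7
grasp_force: 59.1
```

```bash
python3 - <<'E'
from look import *
s=arm.read_state();print(s["position"],psi(s["ee_rot"]),s["gripper_width"],s["grasp_force"],s["contact_force"])
p=.226;t=np.array([578,-46])-25*np.array([-np.sin(p),np.cos(p)])
print(t,delta(s,t[0],t[1],323,p+np.pi))
E
```

```text
[ 447.44088271 -266.42332786  328.67034503] 2.754718687472205 16.691870289576997 59.12355065345764 [ 0.02464709  1.10393784 -1.25550515]
[583.60202611 -70.36426283] [-0.261, 1.165, 0.028, -0.195]
```

Call:
carry_out(rows=[[-0.06, 0.25, 0, 0, 0, 0, -1], [-0.13, 0.5, 0, 0, 0, 0, -1], [-0.13, 0.58, 0, 0, 0, 0, -1], [-0.13, 0.58, 0, 0, 0, 0, -1]])

```text
clock: 11.42
position: [514.5, -167.8, 324.1]
ee_rot: [0.192, 0.981, -0.0, -0.002]
contact_force: [-0.5, -0.5, -1.2]
gripper_width: 17.0
grasp_force: 59.3
```

Call:
carry_out(rows=[[-0.06, 0.25, 0, 0, 0, -0.195, -1], [-0.131, 0.5, 0, 0, 0, -0.195, -1], [-0.131, 0.585, 0, 0, 0, -0.195, -1], [-0.131, 0.585, 0.03, 0, 0, -0.195, -1], [-0.131, 0.585, 0.03, 0, 0, -0.195, -1], [-0.131, 0.585, 0.03, 0, 0, -0.195, -1]])

```text
clock: 12.18
position: [582.8, -71.1, 319.3]
ee_rot: [-0.112, 0.994, -0.0, -0.0]
contact_force: [-0.1, -0.2, -1.8]
gripper_width: 17.0
grasp_force: 59.4
```

```bash
python3 - <<'E'
from look import *
s=arm.read_state();c=arm.calibration("wrist");im,d=arm.get_image("wrist");save("w5",im)
print(s["clock"],s["position"],psi(s["ee_rot"]))
P=cloud(c,cv2.medianBlur(d,5));p=.226;R=np.array([[np.cos(p),-np.sin(p)],[np.sin(p),np.cos(p)]])
L=(P[...,:2]-[578,-46])@R
z0=s["position"][2]-176.7
m=(abs(P[...,2]-z0)<8)&(abs(L[...,0])<75)&(abs(L[...,1])<75)
print("z",np.median(P[m][:,2]),m.sum())
Q=L[m]
for a in (-56,-50,-40,-30,-20): q=Q[abs(Q[:,0]-a)<3,1];print(a,len(q),np.percentile(q,[1,99]).round(1) if len(q) else '')
print("min x",np.percentile(Q[:,0],.5))
t=np.array([578,-46])-25*R[:,1];print(delta(s,t[0],t[1],213,p+np.pi))
E
```

```text
12.175 [582.81353447 -71.1410785  319.30894386] 3.3650627822914894
z 138.66599109707425 7112
-56 573 [-45.6 -20.7]
-50 567 [-45.9 -19. ]
-40 619 [-46.1 -15.7]
-30 668 [-46.  -12.8]
-20 651 [-45.8  -9.8]
min x -61.36400753650972
[-0.005, 0.003, 0.532, -0.001]
```

View pics/w5.png

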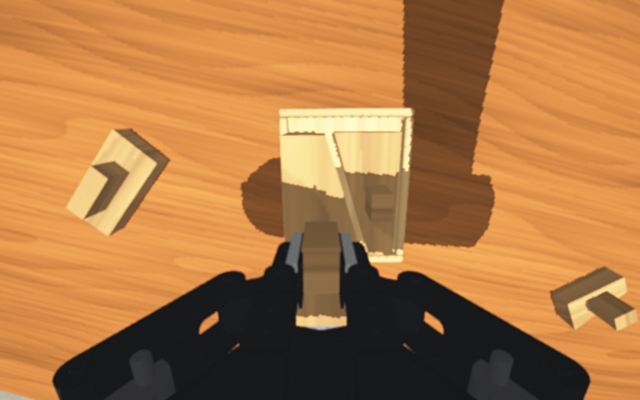

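B is held parallel: straight side at tray y −46, tail at x −61, and A's slope faces it. I lower it and release with a narrow opening.

Call:
carry_out(rows=[[0, 0, 0.15, 0, 0, 0, -1], [0, 0, 0.3, 0, 0, 0, -1], [0, 0, 0.42, 0, 0, 0, -1], [0, 0, 0.48, 0, 0, 0, -1], [0, 0, 0.5, 0, 0, 0, -1], [0, 0, 0.515, 0, 0, 0, -1], [0, 0, 0.525, 0, 0, 0, -1], [0, 0, 0.525, 0, 0, 0, -1]])

```text
clock: 13.22
position: [583.5, -70.1, 215.1]
ee_rot: [-0.113, 0.994, -0.0, 0.001]
contact_force: [0.0, 0.4, -1.3]
gripper_width: 16.9
grasp_force: 59.5
```

Call:
carry_out(rows=[[0, 0, 0.006, 0, 0, 0, -1], [0, 0, 0.01, 0, 0, 0, -1], [0, 0, 0.01, 0, 0, 0, -1]])

```text
clock: 13.6
position: [583.5, -70.2, 215.0]
ee_rot: [-0.113, 0.994, -0.0, 0.001]
contact_force: [-3.6, 0.8, 9.8]
gripper_width: 16.8
grasp_force: 61.1
```

Contact with the floor: 9.8 N and no further descent. Release to about 32 mm and lift.

Call:
carry_out(rows=[[0, 0, 0, 0, 0, 0, -0.25], [0, 0, 0, 0, 0, 0, -0.25], [0, 0, 0, 0, 0, 0, -0.25], [0, 0, 0, 0, 0, 0, -0.25], [0, 0, -0.15, 0, 0, 0, -0.25], [0, 0, -0.35, 0, 0, 0, -0.25], [0, 0, -0.6, 0, 0, 0, -0.25], [0, 0, -0.8, 0, 0, 0, -0.25], [0, 0, -0.8, 0, 0, 0, -0.25]])

```text
clock: 14.72
position: [583.9, -70.2, 376.6]
ee_rot: [-0.113, 0.994, -0.0, 0.004]
contact_force: [0.1, 0.5, -0.5]
gripper_width: 31.5
grasp_force: 0.0
```

```bash
python3 - <<'E'
from look import *
s=arm.read_state();c=arm.calibration("wrist");im,d=arm.get_image("wrist");save("w6",im)
print(s["clock"],s["position"],s["gripper_width"])
P=cloud(c,cv2.medianBlur(d,5));p=.226;R=np.array([[np.cos(p),-np.sin(p)],[np.sin(p),np.cos(p)]])
L=(P[...,:2]-[578,-46])@R
for sg in (1,-1):
  for a,b in ((62,74),(30,40)):
    m=(P[...,2]>a)&(P[...,2]<b)&(abs(L[...,0])<75)&(abs(L[...,1])<60)
    if a==62: m&=(L[...,1]*sg>0)
    else: m&=(L[...,1]*sg>-L[...,0]*.3*1)if 0 else (L[...,1]*sg>12)
    m=cv2.morphologyEx(m.astype(np.uint8),cv2.MORPH_OPEN,np.ones((3,3)))>0
    Q=L[m];A=np.c_[P[m][:,:2]-P[m][:,:2].mean(0),np.ones(m.sum())];n=np.linalg.lstsq(A,P[m][:,2],rcond=None)[0]
    print(sg,a,len(Q),np.median(P[m][:,2]),cv2.minAreaRect(Q.astype(np.float32)),"tilt",np.hypot(*n[:2]))
E
```

```text
14.725 [583.92343712 -70.1881762  376.60917995] 31.45852007250225
1 62 438 68.25700477568662 ((1.5886335372924805, 25.643356323242188), (18.5053768157959, 23.673765182495117), 89.8702163696289) tilt 0.04230486536136437
1 30 2473 34.32647563506862 ((2.0408782958984375, 29.42113494873047), (34.98222351074219, 119.67821502685547), 89.82424926757812) tilt 0.006911060045420697
-1 62 422 68.27664496489527 ((0.1901407241821289, -24.780532836914062), (24.33981704711914, 17.374164581298828), 0.24204373359680176) tilt 0.057352359287648855
-1 30 2404 34.33085948646476 ((0.42852020263671875, -28.693994522094727), (120.53208923339844, 33.62350845336914), 0.4911794364452362) tilt 0.004523775568460293
```

View pics/w6.png

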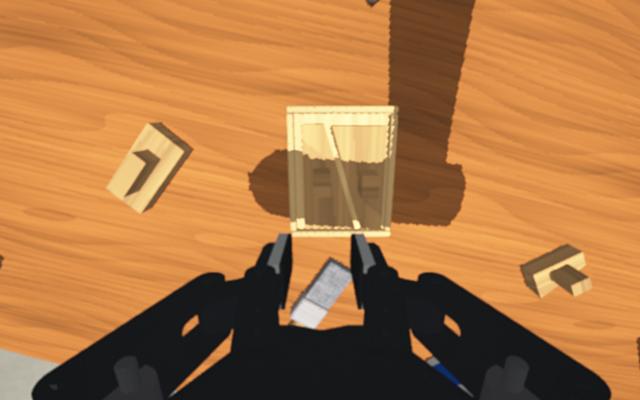

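Both wedges lie flat in the tray, centred at (340,170), head to tail with a parallel gap between their slopes. Tray coordinates are about (1.6, 25.6) and (0.2, −24.8). Handing in.

```bash
python3 -c "
from bench import arm
print(arm.job_done())"
```

```text
the job is handed in; nothing more can be done
None
```

Both long wedges are in the small tray, flat and head to tail with sloping sides facing; the short wedge was not touched, and the job is handed in at about 15 s (no verdict was returned).

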